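# Hold up a bread roll from the covered griddle with tongs

## Task

Two bread rolls are warming on the griddle under the steel dome. Lift the dome off by its knob and stand it, rim down and gently, on the bare cooktop clear of the griddle; then pick up the tongs, close them on the pale roll and lift it straight up, at least ten centimetres, so that I can check its underside. Finish holding it still up there over the griddle, in the tongs; the rolls are hot, so never touch them with the fingers, leave the brown roll on the griddle, and do not disturb the griddle, the pepper mill or the salt shaker.

Things in the scene. Friction and masses are not known exactly. Their poses are not given: they have to be found in the camera images.
- griddle: round dark grey cast-iron griddle, 212 mm across, loose, 2.2 kg, on the left or right half of the cooktop (z = 0). Origin: centre of its underside. Cooking face 10 mm up, low rim 18 mm high; a loop handle reaches 142 mm out along its own +x, roughly away from the robot. The rolls stand on its face, about 40 mm either side of the centre along its own y; which is on which side varies.
- dome: loose stainless steel dome, 0.25 to 0.42 kg, 175 mm across, covering both rolls on the griddle's face. Origin: centre of its rim (its underside), z axis up. The shell is 78 mm high, 3 mm thick; a knob on top makes it 114 mm. Standing on the cooktop its origin is at z = 0.
- dome_knob (a point): centre of the dome's black round knob, 103 mm above the dome's rim. The knob is an upright cylinder 31 mm in diameter and 22 mm high on a thin stem; 14 mm of free height lies between the knob's underside and the shell.
- tongs: steel spring tongs, 245 mm long, 0.12 kg, lying on their side on the cooktop, so that the arms lie side by side and close level. Frame of the left arm with the pin: x runs along the middle of the open tongs from the pin (x = -115 mm) to the pads (x = +105 mm), roughly away from the robot; z up; origin on the underside, 16 mm below the arms' middle height.
- tongs_grip (a point): where to hold the tongs: midway between the arms, 85 mm ahead of the pin, at the arms' middle height, 16 mm above what they lie on; they balance about here. Axes as the tongs'. The arms are upright strips 3 mm thick, 20 mm high, with flat black inlays; here they measure 54 mm over the outsides when open, about 44 mm when the pads are shut on a roll. Squeeze them sideways to close.
- tongs_jaw (a joint): angle by which the right arm is closed toward the left one: 0 = open (pads 74 mm apart), about 0.12 rad = shut on a roll (48 mm apart), 0.3 = stop. A spring opens them: at the grip it takes about 6 N to begin closing, 8 N when shut on a roll. Squeezed with nothing between the pads they shut entirely, so carry them with the arms pressed in only about 4 mm in all.
- tongs_pad_left (a point): middle of the inner face of the left arm's red silicone pad (on the +y side). Pads are upright, flat inside, 38 mm long, 32 mm high, 5 mm thick; their middle lies 135 mm ahead of the grip, at the arms' height, and their rounded ends 24 mm farther. The open pads measure 84 mm over their outsides.
- tongs_pad_right (a point): middle of the inner face of the right arm's red silicone pad (on the -y side), the mirror image. The point to bring to the roll's centre lies midway between the two pads.
- pale_roll: frame of the pale roll (the one to hold up): origin at the centre of its underside.
- pale_roll_center (a point): centre of the pale, cream-coloured bread roll, half-way up: firm, round, 48 mm in diameter, 41 mm high, 35 to 70 g, sides upright from about 10 to 25 mm above its underside.
- brown_roll: frame of the brown roll: origin at the centre of its underside.
- brown_roll_center (a point): centre of the dark brown bread roll, half-way up; same size as the pale one. It stays on the griddle.
- pepper_mill: dark wooden pepper mill, 58 mm wide, 150 mm high, standing behind the work; origin under its base. Leave it alone.
- salt_shaker: glass salt shaker, 44 mm wide, 90 mm high, standing behind the work; origin under its base. Leave it alone.

How it is judged:
On the way, in this order (a step that is already met when the one before it is completed fails the run):
1. the dome stands rim down on the cooktop, clear of the griddle, let go (height (world z) of dome between -0.008 and 0.008 m and angle between dome's own z axis and vertical below 0.08 rad and horizontal distance between dome and griddle above 0.195 m and contact force between the fingers and dome below 0.1 N and linear speed of dome below 0.03 m/s), for 0.3 s.
2. the tongs are picked up in the fingers (contact force between the fingers and tongs above 1 N and height (world z) of tongs above 0.015 m), for 0.2 s.
3. the tongs are closed on the pale roll and have lifted it off the griddle (contact force between tongs_jaw and pale_roll above 0.4 N and contact force between tongs and pale_roll above 0.8 N and contact force between the fingers and pale_roll below 0.1 N and contact force between each of griddle, brown_roll and pale_roll below 0.05 N and height (world z) of pale_roll_center above 0.06 m), for 0.2 s.
At the end, for the whole second after the job is handed in: Pale roll pinched by both tong pads and nothing else, still, centre over 120 mm above the cooktop and within 150 mm of the griddle's centre from above; tongs in the fingers; dome let go, level, rim down on the cooktop, over 195 mm centre to centre from the griddle; brown roll upright on it (all of step 1 and contact force between tongs_jaw and pale_roll above 0.4 N and contact force between tongs and pale_roll above 0.8 N and contact force between the fingers and pale_roll below 0.1 N and contact force between each of griddle, brown_roll and pale_roll below 0.05 N and height (world z) of pale_roll_center above 0.12 m and horizontal distance between pale_roll_center and griddle below 0.15 m and linear speed of pale_roll below 0.03 m/s and contact force between the fingers and tongs above 1 N and horizontal distance between brown_roll_center and griddle below 0.095 m and height (world z) of brown_roll_center between 0.02 and 0.045 m and angle between brown_roll_center's own z axis and vertical below 0.3 rad); the arm keeps its last pose, push and grip.
It fails at once if a finger touches a hot roll (contact force between the fingers and pale_roll above 0.5 N or contact force between the fingers and brown_roll above 0.5 N).
It fails at once if the dome is dropped (more than about 25 mm) (contact force between the fingers and dome below 0.05 N and linear speed of dome above 0.7 m/s).
It fails at once if the brown roll leaves the griddle or is knocked over (height (world z) of brown_roll_center above 0.07 m or horizontal distance between brown_roll_center and griddle above 0.1 m or angle between brown_roll_center's own z axis and vertical above 0.7 rad).
It fails at once if the griddle is shoved more than 40 mm (distance of griddle from where it was at the start of the episode above 0.04 m).
It fails at once if the pepper mill or the salt shaker is pushed more than 30 mm or tipped over (distance of any of pepper_mill, salt_shaker from where it was at the start of the episode above 0.03 m or angle between any of pepper_mill, salt_shaker's own z axis and vertical above 0.5 rad).
It also fails if it takes over 61 s, if anything falls off the work surface, if the arm or the gripper's body presses on something with over 40 N, if the wrist force passes 120 N, or if a joint passes its speed limit or range.

## Robot

A 7-joint arm with a two-finger parallel gripper is mounted at the origin on a cart in front of the work surface, level with it; the furniture and walls round the work are solid. World frame = base frame: x ahead of the robot, y to its left, z up, the work surface at z = 0. Lengths are in m, angles in rad, forces in N, time in s.
With the tool pointing down it reaches from about 0.4 to 0.875 m from the base axis. Payload 19.3 kg.
Tool frame: the origin (TCP) lies midway between the tips of the shut fingers; the grasp point (between the pads) lies 19 mm behind it (robot.pinch_z is the distance from the TCP to the grasp point, in m); z points along the fingers, y is the line along which they close (so a half turn about z gives the same grasp; the last joint's range is limited). The gripper opens to 85 mm and grips with 20 to 120 N. Pads are 22 mm wide; open, the fingers measure 114 mm over their backs; the gripper's body (76 mm by 85 mm) begins 54 mm behind the grasp point. The pads swing forward as they close: fully open they stand 13 mm farther back than shut.
Start: joints at [1.11, 0.521, -0.036, 1.599, 0.021, 1.021, -0.113], TCP at [0.238, -0.578, 0.231] pointing down, gripper open.
Joint ranges: [-2.91, 2.91], [-0.3, 2.13], [-1.5, 1.42], [0.17, 2.43], [-1.26, 4.41], [0.16, 1.93], [-2.52, 2.52]. Speed limits (rad/s): [1.89, 1.89, 2.39, 2.39, 3.01, 3.01, 3.01].

## Interface

Orientations are given as a 3x3 rotation matrix whose columns are the frame's x, y, z axes.
In Python, from station import robot, effector, solve_ik, imaging, ticket, readout gives the robot as it stands. The module is installed in compiled form; this text tells all that it offers. Calls block until the motion is done:
- robot.movep(position, orientation): joint-space move of the TCP to a pose.
- robot.servo_line(position, speed=0.15, rotation=None): straight line of the TCP; rotation=None keeps the orientation; speed is the mean speed in m/s.
- robot.movej(angles): joint-space move.
- effector.grip(opening, strength=None): finger opening in m; strength is the grip in N (None keeps the last); returns when the fingers have stopped.
- robot.hold(seconds).
- solve_ik(position, orientation): joint angles nearest the present ones, or None.
- imaging.read_camera(name): name is "scene" or "top"; returns a dict with "img" (400x640x3 uint8, red, green, blue), "fx", "fy", "cx", "cy" (pixels), "k1" (the pictures are not rectified: a ray, as slopes to the right and down, at radius r is drawn at 1 + k1 r^2 times it, then the intrinsics apply), "rvec" (rotation vector, rad) and "tvec" (3), from world to camera coordinates, as OpenCV has them. Camera axes: x right, y down, z forward; pixel columns grow to the right and rows downward; lengths in m; the calibration is good to about 2 mm. A picture is of the moment at which its call begins. There is no depth.
A pose or a line that the arm cannot do raises robot.IKError and nothing moves.
- ticket.finish_job(): hands the job in; it is judged then, once.
Trained networks look in a picture, given as the dict that the camera call returned (one of the last four; its "shot" number tells which), for a name from the list of things; names that differ only in an ending like _2 or _b are one class to them, and where a whole thing is asked for, a point or a joint stands for the part that bears it (a point fixed in the world has none). Each returns a list of dicts, best first, with "confidence" (0 to 1); they miss things now and then, are a little off and sometimes report something else, mostly with a low value. They report only what shows in the picture. A call takes as long as a camera call.
- imaging.spot_in(picture, query): "position" ([row, column] in pixels, amid what is visible of it).
- imaging.regions_of(picture, query): "region" (400x640 bool, what is visible of it) and "position" ([row, column] in pixels, amid what is visible of it).
- imaging.spot_point(picture, query): "position" ([row, column] in pixels: a listed point, or the origin of a listed thing).
Readings, each from a call of its own:
- readout.read_t(): time.
- readout.read_joint_pos(): joint angles.
- readout.read_qvel(): joint speeds.
- readout.read_joint_torque(): joint torques, N m.
- readout.read_position(): TCP position.
- readout.read_orientation(): TCP orientation.
- readout.read_ft_force(): force on the tool from outside, world axes, zero at the start.
- readout.read_ft_torque(): the same for the moment, N m.
- readout.read_gripper_width(): finger opening in m.
- readout.read_grip_force(): force on a finger pad.
Only numpy, scipy, OpenCV 4.12 (cv2) and the standard library are available. Lean on these libraries where they do the work, as an engineer would, in place of code of your own. Each camera call takes 0.05 s, during which the arm holds its last target. There are 200 camera calls.

## Working session

There is one attempt and no reset: what is moved stays moved. The work goes in short steps, each a Python script; the robot and the scene stay as the last script left them, time stands still between calls to the robot, and variables do not carry over. Pictures are saved under pics/ and viewed, at most 10 in all, crops included, and the job is handed in when it is done.

```bash
mkdir -p pics
cat > h.py <<'E'
import numpy as np, cv2
from station import robot, effector, solve_ik, imaging, ticket, readout
def ray(p,rc):
    K=np.array([[p["fx"],0,p["cx"]],[0,p["fy"],p["cy"]],[0,0,1.]])
    # invert radial k1 only
    u=cv2.undistortPointsIter(np.array([[[rc[1],rc[0]]]],float),K,np.array([p["k1"],0,0,0.]),None,None,(3,50,1e-10))[0,0]
    R=cv2.Rodrigues(np.array(p["rvec"],float))[0]; t=np.array(p["tvec"],float).ravel()
    return -R.T@t, R.T@np.array([u[0],u[1],1.])
def at_z(p,rc,z):
    o,d=ray(p,rc); return o+d*(z-o[2])/d[2]
def tri(obs):
    A=np.zeros((3,3));b=np.zeros(3)
    for p,rc in obs:
        o,d=ray(p,rc); d=d/np.linalg.norm(d); M=np.eye(3)-np.outer(d,d); A+=M;b+=M@o
    X=np.linalg.solve(A,b)
    res=[np.linalg.norm(np.cross(X-ray(p,rc)[0],ray(p,rc)[1]/np.linalg.norm(ray(p,rc)[1]))) for p,rc in obs]
    return X,max(res)
def proj(p,X):
    K=np.array([[p["fx"],0,p["cx"]],[0,p["fy"],p["cy"]],[0,0,1.]])
    return cv2.projectPoints(np.atleast_2d(np.array(X,float)),np.array(p["rvec"],float),np.array(p["tvec"],float),K,np.array([p["k1"],0,0,0.]))[0][:,0,::-1]
def down(yaw):  # tool z down; tool y (closing) direction at angle yaw+90deg; tool x along yaw
    c,s=np.cos(yaw),np.sin(yaw); x=np.array([c,s,0]);z=np.array([0,0,-1.]);return np.c_[x,np.cross(z,x),z]
def save(p,n): cv2.imwrite("pics/"+n,p["img"][:,:,::-1])
def cams(): return imaging.read_camera("scene"),imaging.read_camera("top")
E
cat > m.py <<'E'
from h import *
S,T=cams(); 
cv2.imwrite("pics/a.png",S["img"][:,:,::-1]);cv2.imwrite("pics/b.png",T["img"][:,:,::-1])
for n in ["griddle","dome","dome_knob","tongs","tongs_grip","tongs_pad_left","tongs_pad_right","pepper_mill","salt_shaker"]:
    a=imaging.spot_point(S,n)[:2];b=imaging.spot_point(T,n)[:2]
    print(n,[(np.round(x["position"]),round(x["confidence"],2)) for x in a],[(np.round(x["position"]),round(x["confidence"],2)) for x in b])
    if a and b: print("   ",*[np.round(v,4) for v in tri([(S,a[0]["position"]),(T,b[0]["position"])])])
print(readout.read_t(),readout.read_position(),readout.read_orientation(),[ -cv2.Rodrigues(np.array(p["rvec"],float))[0].T@np.array(p["tvec"]).ravel() for p in (S,T)])
E
python3 m.py
```

```text
griddle [(array([199., 371.]), 0.7), (array([206., 374.]), 0.57)] []
dome [(array([200., 368.]), 0.61)] [(array([216., 403.]), 0.69)]
    [ 0.5835 -0.2512  0.0171] 0.007
dome_knob [(array([173., 373.]), 0.84)] [(array([208., 412.]), 0.69)]
    [ 0.5815 -0.2529  0.1021] 0.0004
tongs [(array([284., 278.]), 0.79)] [(array([206., 212.]), 0.77)]
    [ 0.6083  0.1985 -0.0048] 0.0039
tongs_grip [(array([280., 294.]), 0.62), (array([214., 277.]), 0.52)] [(array([220., 210.]), 0.86)]
    [0.5707 0.1955 0.0173] 0.0021
tongs_pad_left [(array([277., 230.]), 0.56)] [(array([165., 191.]), 0.57)]
    [0.7034 0.2481 0.0126] 0.0007
tongs_pad_right [(array([257., 249.]), 0.55)] [(array([160., 222.]), 0.53)]
    [0.7116 0.1715 0.0175] 0.0003
pepper_mill [(array([226., 265.]), 0.81)] [(array([133., 294.]), 0.95)]
    [ 0.7884  0.0032 -0.0042] 0.0004
salt_shaker [(array([214., 278.]), 0.55), (array([172., 372.]), 0.54)] [(array([137., 316.]), 0.67)]
    [ 0.7763 -0.0508  0.0094] 0.0052
1.0 [ 0.23805898 -0.57786897  0.23128353] [[ 9.24630442e-01  3.80865521e-01  5.97146517e-06]
 [ 3.80865520e-01 -9.24630442e-01  4.17071550e-05]
 [ 2.14062158e-05 -3.62893800e-05 -9.99999999e-01]] [array([0.17703629, 0.80663729, 0.5486503 ]), array([ 0.44288337, -0.03913689,  0.94978223])]
```

View pics/a.png

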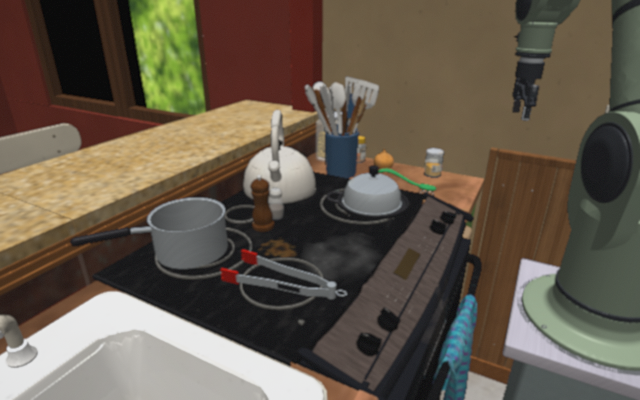

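View pics/b.png

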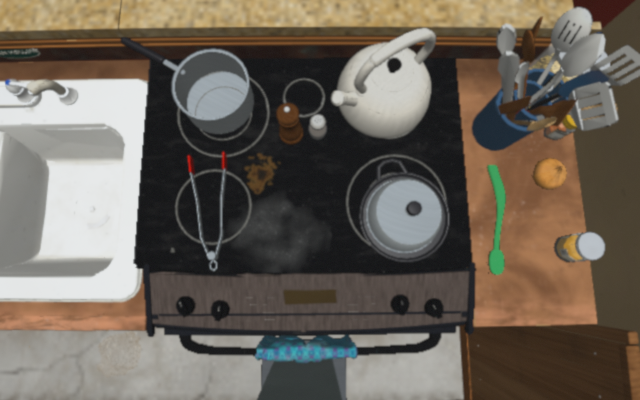

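The first picture shows the dome on the griddle at the far right of the cooktop, with its knob near (173,373). The tongs lie at the left front. The second shows the knob at (208,412), the griddle handle at about (165,392), the tong pads at (163,191)/(160,222), and bare cooktop in the middle.

```bash
cat > s1.py <<'E'
from h import *
S,T=cams()
for nm,p in (("S",S),("T",T)):
    for n in ["dome_knob"]:
        for f in (imaging.spot_point,imaging.spot_in):
            r=f(p,n)
            if r: print(nm,n,r[0]["confidence"],np.round(at_z(p,r[0]["position"],.113),4))
a=imaging.spot_point(S,"dome_knob")[0]["position"];b=imaging.spot_point(T,"dome_knob")[0]["position"]
k=(at_z(S,a,.113)+at_z(T,b,.113))/2; print(k)
print(proj(T,[[.6-.0875,-.005,0],[.6+.0875,-.005,0],[.6,.0825,0],[.6,-.0925,0]]))
if np.linalg.norm(at_z(S,a,.113)-at_z(T,b,.113))<.015:
    print(effector.grip(.085,60))
    p=readout.read_position(); robot.servo_line([p[0],p[1],.34],.2)
    R=down(0.); robot.movep([k[0],k[1],.25],R)
    print(readout.read_t(),readout.read_joint_pos(),readout.read_position(),robot.pinch_z)
    S,T=cams(); save(S,"c.png"); c=S["img"][120:220,310:440]; cv2.imwrite("pics/c.png",cv2.resize(np.hstack([c,T["img"][150:250,340:470]])[:,:,::-1],None,fx=3,fy=3))
E
python3 s1.py
```

```text
S dome_knob 0.74 [ 0.5745 -0.2351  0.113 ]
S dome_knob 0.79 [ 0.5227 -0.0951  0.113 ]
T dome_knob 0.86 [ 0.5803 -0.2507  0.113 ]
T dome_knob 0.71 [ 0.5639 -0.228   0.113 ]
[ 0.57739902 -0.2429061   0.113     ]
[[244.66558136 296.70036263]
 [171.8543397  296.78173933]
 [207.85032135 259.83526571]
 [207.42056777 333.60459025]]
```

```bash
cat > s1.py <<'E'
from h import *
S,T=cams()
def blob(p,r,c,w=9,z=.117):
    g=p["img"][r-w:r+w+1,c-w:c+w+1].astype(float).mean(2); W=np.clip(110-g,0,None)
    n,l,st,ct=cv2.connectedComponentsWithStats((W>0).astype(np.uint8))
    i=l==(1+st[1:,4].argmax()); rr,cc=np.nonzero(i); 
    q=[(rr*W[i]).sum()/W[i].sum()+r-w,(cc*W[i]).sum()/W[i].sum()+c-w]
    return q,i.sum(),at_z(p,q,z)
print(blob(T,208,412)); print(blob(S,173,373,6,.113))
k=blob(T,208,412)[2]
if np.linalg.norm(k[:2]-[.580,-.2507])<.008:
    effector.grip(.085,60)
    p=readout.read_position(); robot.servo_line([p[0],p[1],.34],.2)
    robot.movep([k[0],k[1],.25],down(0.))
    robot.servo_line([k[0],k[1],.16],.15)
    print(readout.read_t(),readout.read_joint_pos(),readout.read_position(),robot.pinch_z)
    S,T=cams(); cv2.imwrite("pics/c.png",cv2.resize(np.hstack([S["img"][110:220,310:440],T["img"][150:260,340:470]])[:,:,::-1],None,fx=3,fy=3))
E
python3 s1.py
```

```text
([np.float64(208.091436799712), np.float64(413.3237186698465)], np.int64(185), array([ 0.57817447, -0.25260273,  0.117     ]))
([np.float64(170.51257109445595), np.float64(373.3136129272312)], np.int64(106), array([ 0.57889954, -0.24684018,  0.113     ]))
4.9083 [ 0.39604544  0.60910054 -0.11628794  1.64358357  0.0854275   0.89274798
 -1.3241644 ] [ 0.57857127 -0.25297563  0.16086694] 0.0187
```

View pics/c.png

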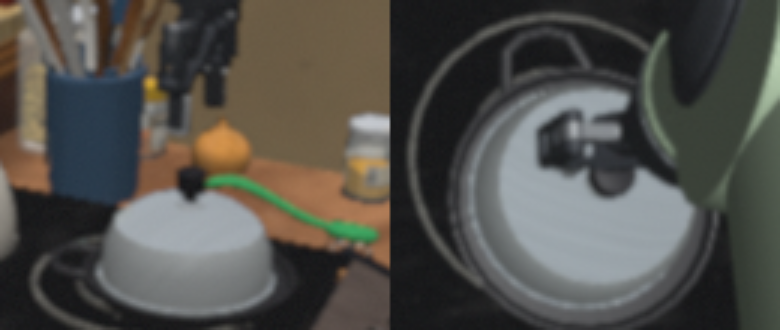

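The gripper hovers above the knob: in the scene crop the two fingertips are at about (152,368) and (145,382), and the knob at (171,373). I'll check these against projection, then descend.

```bash
cat > s2.py <<'E'
from h import *
S,T=cams(); x,y,z=readout.read_position()
print(proj(S,[[x,y+.0425+.007,z+.013],[x,y-.0425-.007,z+.013],[x,y,.113]]), proj(T,[[x,y,.124]]))
robot.servo_line([x,y,.097],.06)
print(readout.read_ft_force(),readout.read_position())
print(effector.grip(.02,60),readout.read_gripper_width(),readout.read_grip_force(),readout.read_ft_force(),readout.read_position())
E
python3 s2.py
```

```text
[[154.7352069  368.63768674]
 [144.95448048 381.7597513 ]
 [169.87302917 374.20030652]] [[207.35309628 414.2437239 ]]
[ 0.76600377 -0.12062894  0.65232366] [ 0.57881052 -0.25287458  0.09741452]
False 0.02943000164934267 58.91420602798462 [-0.98791822  0.80350862  5.19134675] [ 0.57867678 -0.25285727  0.09737558]
```

```bash
cat > s3.py <<'E'
from h import *
x,y,z=readout.read_position()
robot.servo_line([x,y,.127],.05); print(readout.read_ft_force(),readout.read_gripper_width())
robot.servo_line([x,y,.24],.12)
robot.servo_line([.60,-.005,.24],.15)
robot.servo_line([.60,-.005,.11],.1)
S,T=cams(); save(S,"d.png")
f0=readout.read_ft_force(); print("hang",f0,readout.read_gripper_width(),readout.read_t())
z=.096
while z>.078:
    robot.servo_line([.60,-.005,z],.02); f=readout.read_ft_force()
    if abs(f[2]-f0[2])>2.5: break
    z-=.002
print(z,f,readout.read_position(),readout.read_t())
cv2.imwrite("pics/d.png",np.hstack([S["img"][80:300,180:460],T["img"][100:320,200:480]])[:,:,::-1])
E
python3 s3.py
```

```text
[-0.43321713 -0.52916043 -2.68203628] 0.029614343801360174
hang [ 0.17380969 -0.71506767 -1.93769249] 0.029113420863718174 12.0583
0.086 [-8.56656252 -0.39005032 21.77381512] [ 0.60021877 -0.0050573   0.08726765] 14.1583
```

View pics/d.png

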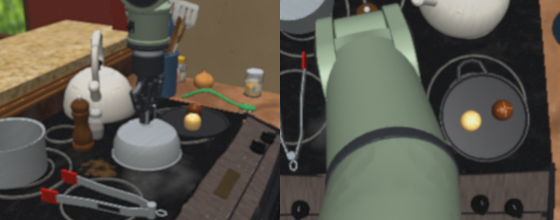

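The picture shows the dome hanging level over the bare middle of the cooktop. In the top view the pale roll is at about (220,391), the brown one at (210,422), and the griddle handle points away near (170,391). The dome is down at the expected height, so I'll release it.

```bash
cat > s4.py <<'E'
from h import *
effector.grip(.085,60)
x,y,z=readout.read_position(); robot.servo_line([x,y,.30],.2)
robot.servo_line([.46,.12,.30],.3)
S,T=cams(); print(readout.read_t())
for n,zz in [("griddle",0.018),("pale_roll_center",.0305),("brown_roll_center",.0305),("dome_knob",.103),("tongs_grip",.016),("tongs_pad_left",.016),("tongs_pad_right",.016)]:
    for p,c in ((T,"T"),(S,"S")):
        r=imaging.spot_point(p,n)[:1]
        if r: print(n,c,np.round(r[0]["confidence"],2),np.round(r[0]["position"],1),np.round(at_z(p,r[0]["position"],zz),4))
for n in ("pale_roll","brown_roll"):
    r=imaging.regions_of(T,n)
    if r: q=np.argwhere(r[0]["region"]).mean(0); print(n,"reg",q,at_z(T,q,.035),r[0]["region"].sum())
cv2.imwrite("pics/e.png",cv2.resize(T["img"][130:280,140:460][:,:,::-1],None,fx=2.5,fy=2.5))
print(proj(S,readout.read_position()))
E
python3 s4.py
```

```text
16.8333
griddle T 0.7 [218.3 404.4] [ 0.5704 -0.2558  0.018 ]
griddle S 0.86 [206.3 375.2] [ 0.5543 -0.2148  0.018 ]
pale_roll_center T 0.59 [222.2 388.7] [ 0.5599 -0.2164  0.0305]
pale_roll_center S 0.52 [199.3 370.3] [ 0.5754 -0.2271  0.0305]
brown_roll_center T 0.92 [210.  422.1] [ 0.5876 -0.2949  0.0305]
brown_roll_center S 0.67 [190.8 371.3] [ 0.596  -0.285   0.0305]
dome_knob T 0.84 [199.5 293.1] [ 0.6005 -0.001   0.103 ]
dome_knob S 0.89 [206.8 327.3] [0.5945 0.0071 0.103 ]
tongs_grip T 0.7 [220.2 209.8] [0.569  0.1961 0.016 ]
tongs_grip S 0.82 [278.4 293.6] [0.578  0.1912 0.016 ]
tongs_pad_left T 0.79 [165.7 189.8] [0.7    0.2494 0.016 ]
tongs_pad_left S 0.83 [277.5 233. ] [0.6936 0.2506 0.016 ]
tongs_pad_right T 0.62 [159.9 227.1] [0.7138 0.1608 0.016 ]
tongs_pad_right S 0.91 [257.7 247.6] [0.7136 0.1739 0.016 ]
pale_roll reg [221.19774011 389.90960452] [ 0.56161454 -0.21836682  0.035     ] 354
brown_roll reg [210.17829457 421.86821705] [ 0.5865181  -0.29309758  0.035     ] 387
[[150.74837438 363.83371176]]
```

View pics/e.png

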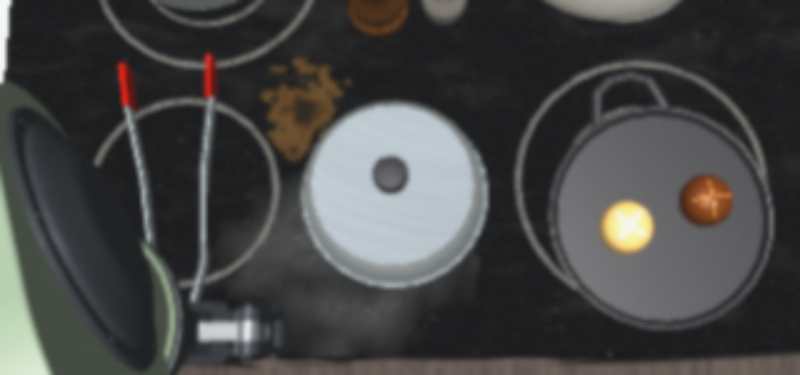

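The dome stands alone in the middle with its knob at (200,293). The pale roll is at (221,390), the brown roll at (210,422), and the griddle is yawed about +18°. Next I'll fit the tongs' midline and pads precisely.

```bash
cat > s5.py <<'E'
from h import *
T=imaging.read_camera("top"); img=cv2.imread("pics/b.png")[:,:,::-1].astype(int)
red=(img[...,0]>140)&(img[...,1]<80)&(img[...,2]<80)
n,l,st,ct=cv2.connectedComponentsWithStats(red[150:185,180:235].astype(np.uint8))
P=[at_z(T,[c[1]+150,c[0]+180],.03) for c,s in zip(ct[1:],st[1:]) if s[4]>15]; P=sorted(P,key=lambda q:-q[1])
print("pads",P,np.linalg.norm(P[0]-P[1]))
L,Rr=[],[]
for r in range(182,232):
    g=img[r,186:232].mean(1); m=g>np.median(g)+35; c=np.nonzero(m)[0]
    if len(c)<2: continue
    gaps=np.diff(c).argmax(); a,b=c[:gaps+1].mean()+186,c[gaps+1:].mean()+186
    L.append(at_z(T,[r,a],.026)[:2]);Rr.append(at_z(T,[r,b],.026)[:2])
L,Rr=np.array(L),np.array(Rr); 
def fit(A): 
    vx,vy,x0,y0=cv2.fitLine(A.astype(np.float32),cv2.DIST_HUBER,0,.01,.01).ravel()
    if vx<0: vx,vy=-vx,-vy
    d=(A-[x0,y0])@[-vy,vx]; print("line",np.degrees(np.arctan2(vy,vx)),x0,y0,"rms",d.std()); return np.arctan2(vy,vx),np.array([x0,y0])
aL,pL=fit(L);aR,pR=fit(Rr); yaw=(aL+aR)/2
m=(P[0]+P[1])[:2]/2; u=np.array([np.cos(yaw),np.sin(yaw)]);v=np.array([-u[1],u[0]])
print("yaw arms",np.degrees(yaw),"yaw pads",np.degrees(np.arctan2(-(P[0]-P[1])[0],(P[0]-P[1])[1])))
g=m-.135*u; print("grip",g)
for a,p in((aL,pL),(aR,pR)):
    t=((g-p)@u)/(np.array([np.cos(a),np.sin(a)])@u); q=p+t*np.array([np.cos(a),np.sin(a)]); print("arm offset at grip",(q-g)@v)
print("ring",at_z(T,[259,212],.016), "grip->ring along",(at_z(T,[259,212],.016)[:2]-g)@u,(at_z(T,[259,212],.016)[:2]-g)@v)
E
python3 s5.py
```

```text
pads [array([0.70154469, 0.24729329, 0.03      ]), array([0.71231015, 0.1681367 , 0.03      ])] 0.07988529861934317
line 10.839599 0.59210044 0.22342317 rms 0.0017605328211967688
line 1.0511973 0.59424925 0.16832408 rms 0.0007477424786828805
yaw arms 5.945398 yaw pads 7.744825665988677
grip [0.57265358 0.19373161]
arm offset at grip 0.025597940711632523
arm offset at grip -0.025893847936985417
ring [0.47980887 0.18749758 0.016     ] grip->ring along -0.09299101869964548 0.0034164201654334377
```

```bash
cat > s6.py <<'E'
from h import *
yaw=np.radians(6.2); R=down(yaw); g=[.5727,.193]
robot.movep([*g,.15],R)
robot.servo_line([*g,.03],.15)
f0=readout.read_ft_force()
for z in (.015,.008,.003):
    robot.servo_line([*g,z],.04); f=readout.read_ft_force(); print(z,np.round(f-f0,1))
    if abs((f-f0)[2])>4: robot.servo_line([*g,z+.003],.04);break
for w in (.060,.057,.055,.053,.051,.050):
    effector.grip(w,25); print(w,readout.read_gripper_width(),readout.read_grip_force(),np.round(readout.read_ft_force()-f0,1))
print(readout.read_t(),readout.read_position(),readout.read_joint_pos())
E
python3 s6.py
```

```text
0.015 [ 0.8 -1.   0.3]
0.008 [-0.7 -0.3  0.3]
0.003 [-0.2 -0.6 -0.3]
0.06 0.06003668102247522 0.0 [0.1 0.  0.8]
0.057 0.056806918709853174 0.4013143432484867 [-0.7 -0.5  1.9]
0.055 0.05548944091635909 5.6855775325675495 [-0.8  0.2  4.1]
0.053 0.05330445512341693 7.320214569808741 [-1.2  0.2  7.1]
0.051 0.05132695283753558 8.677839930423943 [0.  0.3 8.5]
0.05 0.05022152788181944 9.123001098632812 [-0.6 -0.1  9. ]
22.0417 [0.57324733 0.19335523 0.00361008] [-0.28373867  0.8045301  -0.20408542  1.7787973   0.26803989  0.58396743
 -2.11367675]
```

```bash
cat > s7.py <<'E'
from h import *
x,y,z=readout.read_position()
robot.servo_line([x,y,.012],.03)
effector.grip(.0515,25); print(readout.read_grip_force(),readout.read_gripper_width())
robot.servo_line([x,y,.20],.12)
robot.hold(.3)
S,T=cams()
print(readout.read_ft_force(),readout.read_ft_torque(),readout.read_gripper_width(),readout.read_t(),readout.read_position())
for n in ["tongs_pad_left","tongs_pad_right"]:
    a=imaging.spot_point(S,n);b=imaging.spot_point(T,n)
    if a and b: print(n,tri([(S,a[0]["position"]),(T,b[0]["position"])]),a[0]["confidence"],b[0]["confidence"])
    img=None
cv2.imwrite("pics/f.png",np.hstack([S["img"][150:350,180:420],T["img"][80:280,130:470]])[:,:,::-1])
E
python3 s7.py
```

```text
5.704831557377474 0.051285990291313324
[-0.31917108  0.33424075 -1.01301132] [-0.0294423  -0.05854838 -0.00074848] 0.05183322453552805 24.825 [0.57323324 0.19332918 0.19991814]
tongs_pad_left (array([0.70572953, 0.24484003, 0.20875204]), np.float64(0.0003585932953412522)) 0.88 0.73
tongs_pad_right (array([0.71235187, 0.17180532, 0.21481591]), np.float64(0.0005714252970657496)) 0.81 0.85
```

View pics/f.png

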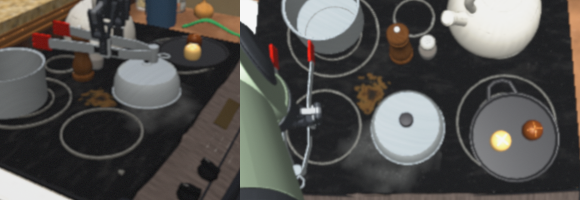

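Tongs are held level: pads mid-point about (0.709, 0.208, 0.212), 136 mm ahead of the TCP and 12 mm above it. Both rolls are undisturbed. Next I'll hover over the pale roll.

```bash
cat > s8.py <<'E'
from h import *
yaw=np.radians(18); u=np.array([np.cos(yaw),np.sin(yaw)]); R=down(yaw)
roll=np.array([.561,-.218]); t=roll-.1365*u; print(t)
x,y,z=readout.read_position()
print(solve_ik([*t,.022],R))
robot.servo_line([x,y,.25],.12)
robot.servo_line([*t,.25],.15,R)
robot.servo_line([*t,.085],.12)
robot.hold(.3)
S,T=cams()
print(readout.read_gripper_width(),readout.read_grip_force(),readout.read_t(),readout.read_position(),readout.read_joint_pos())
Q=[]
for n in ["tongs_pad_left","tongs_pad_right","pale_roll_center","brown_roll_center"]:
    a=imaging.spot_point(S,n);b=imaging.spot_point(T,n)
    if a and b: print(n,tri([(S,a[0]["position"]),(T,b[0]["position"])]),a[0]["confidence"],b[0]["confidence"])
    if b: print("   T",np.round(b[0]["position"],1),at_z(T,b[0]["position"],.097 if "pad" in n else .0305))
cv2.imwrite("pics/g.png",cv2.resize(np.hstack([S["img"][130:240,300:430],T["img"][150:260,330:460]])[:,:,::-1],None,fx=3,fy=3))
E
python3 s8.py
```

```text
[ 0.43118079 -0.26018082]
[ 0.59339278  0.6769159  -0.22506139  2.04399971  0.32448435  0.45388326
 -1.13342618]
0.05128053329301903 5.704489584459225 30.8333 [ 0.43122183 -0.26021431  0.08510798] [ 0.53094115  0.55499004 -0.14013725  2.02786468  0.13747046  0.56724304
 -0.9611284 ]
tongs_pad_left (array([ 0.55137834, -0.18498109,  0.09636398]), np.float64(0.0014209886159712237)) 0.91 0.94
   T [221.7 379.7] [ 0.55264933 -0.1844275   0.097     ]
tongs_pad_right (array([ 0.57375541, -0.25405586,  0.09727744]), np.float64(0.006397193336077321)) 0.66 0.78
   T [208.8 410.8] [ 0.57992489 -0.2522157   0.097     ]
pale_roll_center (array([ 0.56082966, -0.21893771,  0.02972103]), np.float64(0.0015446543649380961)) 0.56 0.64
   T [221.2 389.5] [ 0.56220014 -0.21830689  0.0305    ]
brown_roll_center (array([ 0.59097928, -0.2921083 ,  0.02956437]), np.float64(0.0018662089098423664)) 0.57 0.85
   T [209.4 421. ] [ 0.58905394 -0.29243361  0.0305    ]
```

View pics/g.png

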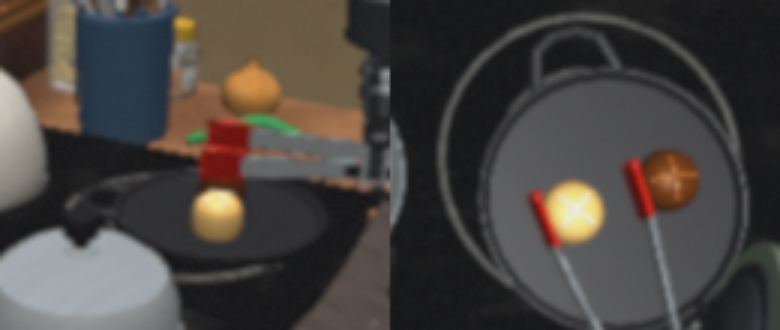

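The top view shows the open pads straddling the pale roll at (222,380) and (209,411), with the roll at (221,390). Allowing for parallax, they are centred within about 3 mm and clear of the brown roll. Descend and close.

```bash
cat > s9.py <<'E'
from h import *
x,y,z=readout.read_position(); x-=.002
f0=readout.read_ft_force()
for z in (.055,.035,.022):
    robot.servo_line([x,y,z],.06); f=readout.read_ft_force()-f0; print(z,np.round(f,1))
    if abs(f[2])>4: raise SystemExit("contact")
for w in (.048,.046,.044,.042):
    effector.grip(w,35); print(w,readout.read_gripper_width(),readout.read_grip_force(),np.round(readout.read_ft_force()-f0,1))
S,T=cams(); print(readout.read_t())
cv2.imwrite("pics/i.png",cv2.resize(np.hstack([S["img"][130:240,300:430],T["img"][150:260,330:460]])[:,:,::-1],None,fx=3,fy=3))
E
python3 s9.py
```

```text
0.055 [-0.1  0.2  0.9]
0.035 [-0.1  1.3  0. ]
0.022 [0.  0.3 0.5]
0.048 0.04813348037312956 6.323355361819267 [0.4 0.1 1. ]
0.046 0.04626295715232645 6.719851568341255 [ 0.5  0.5 -0.4]
0.044 0.044298881904696254 7.933741807937622 [ 0.1 -0.7  0.6]
0.042 0.043257004406162376 35.53805351257324 [ 0.  -0.   1.5]
33.7
```

View pics/i.png

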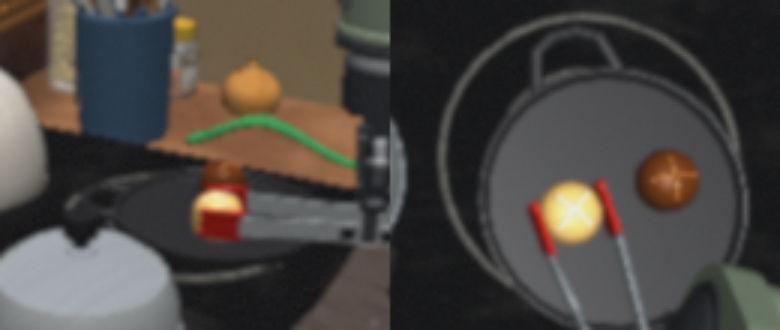

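The pads are shut on the pale roll and the grip force stalls at 35 N. The brown roll is clear. Lift.

```bash
cat > s10.py <<'E'
from h import *
effector.grip(.036,35)
x,y,z=readout.read_position()
robot.servo_line([x,y,z+.03],.04); robot.servo_line([x,y,z+.135],.07); robot.hold(.8)
S,T=cams(); print(readout.read_t(),readout.read_gripper_width(),readout.read_grip_force(),readout.read_position())
for n in ["pale_roll_center","brown_roll_center","dome_knob"]:
    a=imaging.spot_point(S,n);b=imaging.spot_point(T,n)
    if a and b: print(n,tri([(S,a[0]["position"]),(T,b[0]["position"])]))
cv2.imwrite("pics/j.png",cv2.resize(np.hstack([S["img"][100:240,290:430],T["img"][130:270,260:470]])[:,:,::-1],None,fx=2.2,fy=2.2))
E
python3 s10.py
```

```text
37.3667 0.04275912151620146 35.74184060096741 [ 0.42919973 -0.26016656  0.15701452]
pale_roll_center (array([ 0.56312687, -0.21346168,  0.16664947]), np.float64(0.00042733881616816564))
brown_roll_center (array([ 0.59387825, -0.29223829,  0.03278684]), np.float64(0.0027681194801285986))
dome_knob (array([0.59774571, 0.00144832, 0.09981666]), np.float64(0.00587383379336905))
```

View pics/j.png

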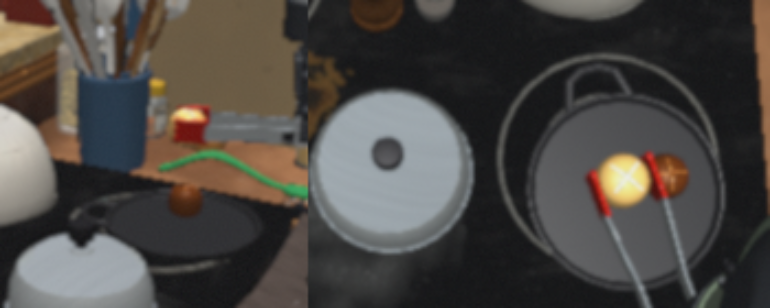

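The pale roll is up in the pads, with its centre at z ≈ 0.167 m. The brown roll is still on the griddle and the dome is standing on the cooktop.

```bash
python3 -c "
from h import *
print(ticket.finish_job())"
```

```text
the job is handed in; nothing more can be done
None
```

The job is handed in (no verdict was returned): the pale roll is held still in the tongs about 13 cm above its place on the griddle, the dome stands rim down on the cooktop, and the brown roll is still on the griddle.

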